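Load the sample plate with grinding balls and hold it out over the reader

TASK

Swing the steel jar over by its red handle so that all five grinding balls drop into the tray of the blue sample plate, and swing it back upright. Then slide the plate straight out along its stand by the yellow tab until its outer edge is level with the two red pointers, and finish while still holding it there by the tab, flat on the stand, so that it does not tip onto the reader. Do not let the plate touch the reader, and leave the other things on the bench where they are.

Things in the scene. Friction and masses are not known exactly. Their poses are not given: they have to be found in the camera images.
- stand: Fixed low bench stand, aluminium top 300 x 140 mm, top face 80 mm above the bench. Origin on the bench under its centre; its x axis points outward (the way the plate is slid, towards the reader), z up. Its outer edge is at x = +150 mm.
- plate: Loose blue sample plate, 360 (x) x 140 (y) x 10 mm, about 0.5 kg, flat on the stand, maybe a little skewed. Origin: centre of its underside, x to its outer end. Tray at the outer end: inside x = 65 to 175, y = -65 to 65 mm, floor z = 10, walls 5 mm thick up to z = 40 mm. Yellow upright tab near the inner end (see plate_tab). Loaded and slid to the mark, it tips outward unless held.
- plate_edge (a point): Middle of the plate's outer edge, on the underside (plate frame x = 180 mm, z = 0).
- plate_tab (a point): Centre of the yellow tab: 14 mm thick along the plate's x, 40 mm wide along y, standing 40 mm above the plate's top face; this point is 20 mm above that face (plate frame x = -160, z = 30 mm).
- reader: Fixed white reader with a dark window, 160 x 150 mm, 50 mm high, on the bench beyond the stand's outer edge; axes as the stand's. Two red pointers on thin posts stand either side, tips 88 mm from its centre line and 85 mm above the bench, flags up to 116 mm; the plate passes between them.
- mark (a point): Midpoint of the line between the two red pointer tips' positions (reader x = 50 mm), at the height of the stand's top (80 mm). The plate's outer edge must come to this line.
- jar (a joint): Turn of the jar on its trunnion, rad: 0 upright (a stop), grows as the jar tips towards the plate, stop at 2.1. Stiff hinge (about 0.12 N m of friction): it stays where it is left. Balls start to leave at about 1.5; at 2.0 it is drained.
- jar_hinge (a point): Centre of the jar's trunnion, 190 mm above the bench, axes as the stand's. The jar turns about the line along the stand's x, its top going towards the stand's +y, over the plate. Steel jar 76 mm across the mouth, 80 mm high, rim 50 mm above this point when upright, in a grey fixed cradle at the stand's -y side.
- jar_handle (a point): Middle of the jar's red handle, a round bar 12 mm thick and 64 mm long, parallel to the trunnion, 102 mm from the jar's centre towards the stand's -x and 60 mm from the turning line. With the jar upright it is 49 mm behind the turning line (stand's -y) and 34 mm above it; it travels over the top as the jar tips.
- ball1_center (a point): Centre of ceramic grinding ball 1 of 5, white, 18 mm across, 20 g, in the jar at the start.
- ball2_center (a point): Centre of ceramic grinding ball 2 of 5, white, 18 mm across, 20 g, in the jar at the start.
- ball3_center (a point): Centre of ceramic grinding ball 3 of 5, white, 18 mm across, 20 g, in the jar at the start.
- ball4_center (a point): Centre of ceramic grinding ball 4 of 5, white, 18 mm across, 20 g, in the jar at the start.
- ball5_center (a point): Centre of ceramic grinding ball 5 of 5, white, 18 mm across, 20 g, in the jar at the start.
- bottle: Bystander: white closed bottle, 70 mm across, 170 mm high, origin at the centre of its underside. Leave it alone.
- vial_a: Bystander: amber vial, 40 mm across, 70 mm high, origin at the centre of its underside. Leave it alone.
- vial_b: Bystander: amber vial, 40 mm across, 70 mm high, origin at the centre of its underside. Leave it alone.
- beaker: Bystander: clear empty beaker, 70 mm across, 90 mm high, origin at the centre of its underside. Leave it alone.
- spatula: Bystander: spatula lying flat, origin at the centre of its underside. Leave it alone.
- slide_box: Bystander: green closed box, 80 x 110 x 30 mm, origin at the centre of its underside. Leave it alone.

How it is judged:
On the way, in this order (a step that is already met when the one before it is completed fails the run):
1. the jar has been tipped well over (value of joint jar above 1.4 rad), for 0.1 s.
2. all five balls lie in the plate's tray and the jar is upright again, the plate not yet slid out (x of ball1_center in the frame of plate between 0.06 and 0.18 m and y of ball1_center in the frame of plate between -0.07 and 0.07 m and z of ball1_center in the frame of plate between 0.01 and 0.045 m and x of ball2_center in the frame of plate between 0.06 and 0.18 m and y of ball2_center in the frame of plate between -0.07 and 0.07 m and z of ball2_center in the frame of plate between 0.01 and 0.045 m and x of ball3_center in the frame of plate between 0.06 and 0.18 m and y of ball3_center in the frame of plate between -0.07 and 0.07 m and z of ball3_center in the frame of plate between 0.01 and 0.045 m and x of ball4_center in the frame of plate between 0.06 and 0.18 m and y of ball4_center in the frame of plate between -0.07 and 0.07 m and z of ball4_center in the frame of plate between 0.01 and 0.045 m and x of ball5_center in the frame of plate between 0.06 and 0.18 m and y of ball5_center in the frame of plate between -0.07 and 0.07 m and z of ball5_center in the frame of plate between 0.01 and 0.045 m and value of joint jar below 0.15 rad and x of plate_edge in the frame of mark below -0.06 m), for 0.1 s.
At the end, for the whole second after the job is handed in: All five balls in the tray; jar upright within 0.15 rad; plate edge within 7 mm of the pointers' line and 15 mm sideways, plate square within 0.09 rad, level within 0.05 rad, still, resting on the stand, not touching the reader, and held by the fingers (over 2 N) (x of ball1_center in the frame of plate between 0.06 and 0.18 m and y of ball1_center in the frame of plate between -0.07 and 0.07 m and z of ball1_center in the frame of plate between 0.01 and 0.045 m and x of ball2_center in the frame of plate between 0.06 and 0.18 m and y of ball2_center in the frame of plate between -0.07 and 0.07 m and z of ball2_center in the frame of plate between 0.01 and 0.045 m and x of ball3_center in the frame of plate between 0.06 and 0.18 m and y of ball3_center in the frame of plate between -0.07 and 0.07 m and z of ball3_center in the frame of plate between 0.01 and 0.045 m and x of ball4_center in the frame of plate between 0.06 and 0.18 m and y of ball4_center in the frame of plate between -0.07 and 0.07 m and z of ball4_center in the frame of plate between 0.01 and 0.045 m and x of ball5_center in the frame of plate between 0.06 and 0.18 m and y of ball5_center in the frame of plate between -0.07 and 0.07 m and z of ball5_center in the frame of plate between 0.01 and 0.045 m and value of joint jar below 0.15 rad and x of plate_edge in the frame of mark between -0.007 and 0.007 m and y of plate_edge in the frame of mark between -0.015 and 0.015 m and angle between the x axis of plate and the x axis of stand, either way round below 0.09 rad and angle between plate's own z axis and vertical below 0.05 rad and height (world z) of plate_edge between 0.073 and 0.09 m and contact force between the fingers and plate above 2 N and contact force between plate and stand above 0.5 N and contact force between plate and reader below 0.1 N and linear speed of plate below 0.02 m/s); the arm keeps its last pose, push and grip.
It fails at once if the plate strikes or rests on the reader (contact force between plate and reader above 0.5 N).
It fails at once if a bystander is disturbed (distance of any of bottle, vial_a, vial_b, beaker, spatula, slide_box from where it was at the start of the episode above 0.03 m).
It also fails if it takes over 58 s, if anything falls off the work surface, if the arm or the gripper's body presses on something with over 40 N, if the wrist force passes 120 N, or if a joint passes its speed limit or range.

ROBOT

A 7-joint arm with a two-finger parallel gripper is mounted at the origin on the work surface. World frame = base frame: x ahead of the robot, y to its left, z up, the work surface at z = 0. Lengths are in m, angles in rad, forces in N, time in s.
With the tool pointing down it reaches from about 0.4 to 0.9 m from the base axis. Payload 5.5 kg.
Tool frame: the origin (TCP) lies on the centre line of the jaws, within the pads' length; the fingertips stand 17 mm ahead of it and the grasp point (between the pads) lies 2 mm behind it; z points along the fingers, y is the line along which they close (so a half turn about z gives the same grasp; the last joint's range is limited). The gripper opens to 85 mm and grips with 20 to 120 N. Pads are 22 mm wide; open, the fingers measure 114 mm over their backs; the gripper's body (76 mm by 85 mm) begins 54 mm behind the grasp point. The pads swing forward as they close: fully open they stand 13 mm farther back than shut.
Start: joints at [-0.846, 0.501, -0.427, 1.55, 0.221, 1.138, -0.21], TCP at [0.29, 0.582, 0.248] pointing down, gripper open.
Joint ranges: [-2.88, 2.88], [-0.31, 2.03], [-1.54, 1.56], [0.2, 2.42], [-1.41, 4.55], [0.19, 2.02], [-2.57, 2.57]. Speed limits (rad/s): [2.57, 2.57, 3.14, 3.14, 3.14, 3.14, 3.14].

INTERFACE

Orientations are given as a unit quaternion [x, y, z, w].
In Python, from cell import * gives the robot as it stands.
- The arm moves only by the tool send_rows, never from a script. Its argument "increments" is a list of rows, each an object of numbers: "tx", "ty", "tz": the shift along the tool's x, y, z in m; "rx", "ry", "rz": the turn, a rotation vector about the tool's x, y, z in degrees; "grip": the opening, from 0 (shut) to 1 (fully open). A call has exactly 10 rows; each row shifts and turns the commanded pose from where the row before left it, along the tool's axes as they then stand; what a row does not reach is not made up. A row lasts 1/12 s, in which the tool goes at most 41.7 mm and 7.16 degrees, less where a joint would pass 70% of its speed; a pose out of reach is approached as far as the arm can. A call is refused whole if a number of a shift passes 0.0417 or a number of a turn 7.16, either way. A call with a gripper value outside its range is refused whole. The fingers move at their own pace and stop on an object; "newtons" is the grip in N (left out, the last holds). Time passes only in rows, so rows that do not move let the fingers close, or fill a call up. It gives the time, the measured TCP pose, the force, the opening and the grip force at its end, in the units of the state.
- get_state(): the state, without advancing time (a new reading comes with each control period).
- snapshot(name): name is "scene" or "top" or "wrist"; returns (picture, depth): 400x640x3 uint8, red, green, blue; 400x640 float32, m along the optical axis (not along the pixel's ray), 0 where there is no reading.
- get_calibration(name): a dict with "fx", "fy", "cx", "cy" (pixels), "cam_to_world" (4x4, takes a point from camera to world coordinates). Camera axes: x right, y up, looking along -z (the intrinsics and any distortion apply to the point x, -y, -z); pixel columns grow to the right and rows downward; lengths in m; the calibration is good to about 2 mm. A picture is of the moment at which its call begins: read the wrist's pose just before it. get_calibration takes no time and is no camera call; for the wrist camera it gives the pose at the moment of the call.
- hand_in(): hands the job in; it is judged then, once.
The state is a dict: "time": time; "joints": joint angles; "joint_velocities": joint speeds; "joint_torque": joint torques, N m; "position": TCP position; "tcp_rot": TCP orientation; "wrist_force": force on the tool from outside, world axes, zero at the start; "ft_torque": the same for the moment, N m; "grip_width": opening from 0.0 (shut) to 1.0 (fully open); "grip_force": force on a finger pad.
Only numpy, scipy, OpenCV 4.12 (cv2) and the standard library are available. Lean on these libraries where they do the work, as an engineer would, in place of code of your own. Each camera call takes 0.05 s, during which the arm holds its last target. There are 200 camera calls.

## Working session

There is one attempt and no reset: what is moved stays moved. The work goes in short steps, Python scripts to look and compute and a tool call to move; the robot and the scene stay as the last step left them, time stands still between calls to the robot, and variables do not carry over. Pictures are saved under pics/ and viewed, at most 13 in all, crops included, and the job is handed in when it is done.

Besides the shell and the picture viewer there is one more tool, called after "Call:" in YAML: its name, and indented under it one key for each argument. send_rows: Moves the arm, as the interface text tells. Its arguments: {"type":"object","properties":{"increments":{"type":"array","items":{"type":"object","properties":{"tx":{"type":"number"},"ty":{"type":"number"},"tz":{"type":"number"},"rx":{"type":"number"},"ry":{"type":"number"},"rz":{"type":"number"},"grip":{"type":"number"}}}},"newtons":{"type":"number"}},"required":["increments"]}

```bash
mkdir -p pics; ls; cat > h.py <<'E'
from cell import *
import numpy as np, cv2
def cal(n):
    c=get_calibration(n); return c,np.array(c["cam_to_world"])
def cloud(n):
    p,d=snapshot(n); c,T=cal(n)
    v,u=np.mgrid[0:400,0:640]
    P=np.stack([(u-c["cx"])/c["fx"]*d,-(v-c["cy"])/c["fy"]*d,-d],-1)
    return p,d,P@T[:3,:3].T+T[:3,3]
def save(p,name): cv2.imwrite("pics/"+name,cv2.cvtColor(p,cv2.COLOR_RGB2BGR))
E
python3 - <<'E'
from h import *
s=get_state(); print(s)
for n in("top","scene"):
    c,T=cal(n);print({k:v for k,v in c.items()})
    p,d,W=cloud(n); save(p,n+"0.png"); np.savez(n+"0.npz",p=p,d=d,W=W)
E
```

```text
pics
{'time': 0.0, 'joints': array([-0.8457841 ,  0.5018724 , -0.42679843,  1.55149767,  0.22079161,
        1.13823948, -0.21028306]), 'joint_velocities': array([-0.00077687, -0.00015433, -0.00053797,  0.00030573, -0.00127622,
        0.00032875,  0.0011596 ]), 'joint_torque': array([ 8.21565827e-04, -5.69535506e+01, -5.81644848e+00, -2.80945569e+01,
        1.05714999e-02,  1.18350927e-02, -3.17539411e-05]), 'position': array([0.28935201, 0.58129639, 0.24722469]), 'tcp_rot': array([ 2.28818645e-01,  9.73468575e-01, -9.43036795e-04, -2.68182074e-04]), 'wrist_force': array([-0.58388864, -0.32710479,  0.52774734]), 'ft_torque': array([ 0.00446009, -0.0471043 ,  0.01934475]), 'grip_force': 0.0, 'grip_width': 1.0010446634394632}
{'fx': 466.15399840732357, 'fy': 466.15399840732357, 'cx': 317.85916156194156, 'cy': 194.9492199113403, 'cam_to_world': array([[-0.08641688,  0.97151375, -0.22066525,  0.16625634],
       [-0.99625613, -0.08480818,  0.01677213, -0.00488171],
       [-0.00241986,  0.2212885 ,  0.97520539,  1.83997506],
       [ 0.        ,  0.        ,  0.        ,  1.        ]])}
{'fx': 387.6541174373494, 'fy': 387.6541174373494, 'cx': 315.7254341743551, 'cy': 199.22181748477976, 'cam_to_world': array([[-0.34871203, -0.68900392,  0.63535306,  1.24382324],
       [ 0.9372125 , -0.25221715,  0.24087185,  0.26595405],
       [-0.00571471,  0.67945574,  0.73369424,  0.98225164],
       [ 0.        ,  0.        ,  0.        ,  1.        ]])}
```

View pics/top0.png

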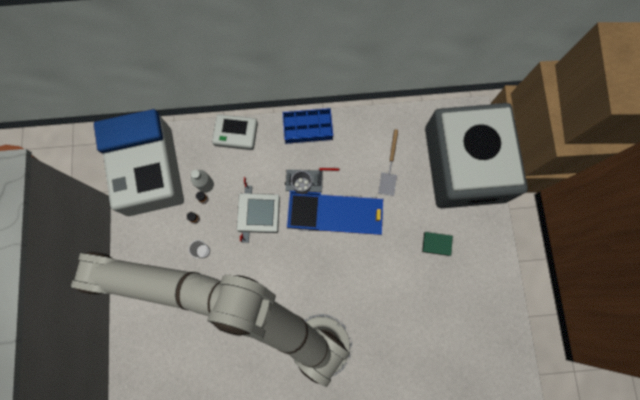

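View pics/scene0.png

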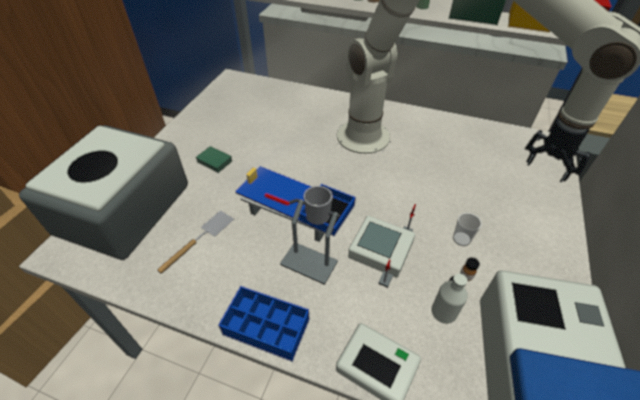

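The top view shows the plate at cols 288–383, rows 193–235, with its tab near (379,215). The reader is at (258,212), the jar at (303,182) and the red handle at (330,170). The plate slides along world +y, and the jar stands on the far side. Next I measure these.

```bash
cat >> h.py <<'E'
def ray(n,uv,z):
    c,T=cal(n); uv=np.atleast_2d(np.array(uv,float))
    r=np.stack([(uv[:,0]-c["cx"])/c["fx"],-(uv[:,1]-c["cy"])/c["fy"],-np.ones(len(uv))],-1)@T[:3,:3].T
    return T[:3,3]+r*((z-T[2,3])/r[:,2])[:,None]
def tri(pairs):
    A=np.zeros((3,3));b=np.zeros(3)
    for n,uv in pairs:
        T=cal(n)[1];o=T[:3,3];d=ray(n,uv,0.)[0]-o;d/=np.linalg.norm(d);M=np.eye(3)-np.outer(d,d);A+=M;b+=M@o
    return np.linalg.solve(A,b)
def hsvmask(p,lo,hi): return cv2.inRange(cv2.cvtColor(p,cv2.COLOR_RGB2HSV),lo,hi)
COL=dict(red=((0,150,90),(8,255,255)),yel=((18,120,120),(32,255,255)),blue=((108,150,60),(125,255,255)))
def comps(p,col,amin=6):
    m=hsvmask(p,*COL[col]); n,l,s,c=cv2.connectedComponentsWithStats(m)
    return [(s[i],c[i],l==i) for i in range(1,n) if s[i][4]>=amin]
E
python3 - <<'E'
from h import *
np.set_printoptions(precision=4,suppress=True)
for n in("top","scene"):
    f=np.load(n+"0.npz");p,d,W=f["p"],f["d"],f["W"]
    for col in COL:
        for s,c,m in comps(p,col):
            w=W[m&(d>0)]
            if col=="blue" and s[4]<300: continue
            print(n,col,s,c.round(1),np.median(w,0),w.min(0),w.max(0))
            if col=="blue":
                q=w[abs(w[:,2]-.09)<.012]; 
                if len(q)>100: 
                    r=cv2.minAreaRect(np.float32(q[:,:2])*1000);print("   rect",r,len(q),np.median(q[:,2]))
    # white reader top
    w=W[(d>0)&(abs(W[...,2]-.05)<.006)]
    w=w[(w[:,1]>.1)&(w[:,1]<.35)&(w[:,0]>.4)&(w[:,0]<.7)]
    print(n,"reader",cv2.minAreaRect(np.float32(w[:,:2])*1000),len(w))
    # jar steel
    q=W[(d>0)&(W[...,2]>.225)&(W[...,2]<.26)&(W[...,0]>.55)&(W[...,0]<.75)&(abs(W[...,1])<.2)]
    print("jar rim",len(q),q.min(0),q.max(0))
    q=W[(d>0)&(abs(W[...,2]-.08)<.004)&(W[...,0]>.4)&(W[...,0]<.66)&(W[...,1]<.1)&(W[...,1]>-.4)]
    print("z80",len(q))
E
```

```text
top red [320 168  18   2  19] [328.3 168.9] [ 0.622  -0.0786  0.229 ] [ 0.6189 -0.1091  0.2225] [ 0.6289 -0.0484  0.2391]
top yel [377 210   3  10  29] [378.  214.7] [ 0.4577 -0.2507  0.1298] [ 0.4436 -0.2568  0.1196] [ 0.4766 -0.2438  0.144 ]
top blue [ 284  109   48   32 1197] [307.5 125.2] [ 0.8711 -0.0191  0.0113] [ 0.8079 -0.1137 -0.0125] [0.9331 0.078  0.0715]
top blue [  95  110   66   41 1549] [127.  129.5] [0.846  0.6517 0.2057] [0.777  0.5331 0.1835] [0.9162 0.7726 0.2204]
top blue [ 288  191   94   43 2361] [343.  213.5] [ 0.4809 -0.129   0.0909] [ 0.3952 -0.2745  0.0721] [0.5804 0.0878 0.1299]
   rect ((486.254150390625, -94.50163269042969), (352.88958740234375, 137.33401489257812), 80.64764404296875) 2197 0.09050760916063161
top reader ((540.49609375, 203.84156799316406), (160.29437255859375, 179.236328125), 83.12326049804688) 1223
jar rim 177 [ 0.5508 -0.1169  0.2252] [0.6334 0.0589 0.2487]
z80 243
scene red [596   0  14   7  63] [603.2   2.6] [-0.5638  0.741   0.4109] [-0.5988  0.7179  0.408 ] [-0.5235  0.7573  0.4139]
scene red [267 195  21   9  24] [277.3 199.3] [ 0.
[... 930 characters left out ...]
   rect ((477.39752197265625, -164.13336181640625), (211.99729919433594, 137.72401428222656), 80.92981719970703) 1584 0.08915299512966102
scene blue [330 188  25  46 317] [342.5 206.9] [0.4656 0.0713 0.1069] [0.4349 0.0084 0.0854] [0.5859 0.0902 0.1226]
   rect ((502.53887939453125, 71.95836639404297), (156.85765075683594, 62.40757751464844), 17.66899299621582) 126 0.09410628885829031
scene blue [ 220  287   88   73 3709] [264.8 322.1] [ 0.8732 -0.0174  0.0286] [ 0.813  -0.1168 -0.0013] [0.9324 0.081  0.0639]
scene reader ((527.6776123046875, 203.55072021484375), (159.33360290527344, 214.5693359375), 83.72328186035156) 2137
jar rim 376 [ 0.5512 -0.1174  0.225 ] [0.6347 0.0591 0.2422]
z80 219
```

```bash
python3 - <<'E'
import cv2
p=cv2.imread("pics/top0.png")[150:255,220:400]; cv2.imwrite("pics/topc.png",cv2.resize(p,None,fx=4.4,fy=4.4,interpolation=cv2.INTER_CUBIC))
E
```

```text
(no output)
```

View pics/topc.png

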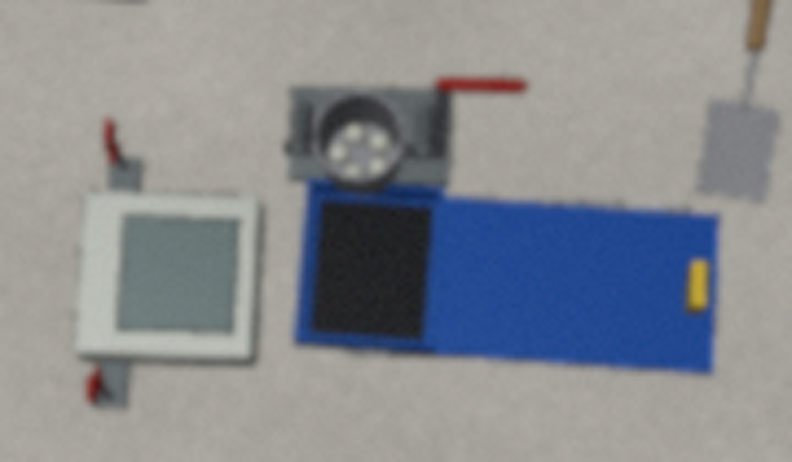

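The crop shows the jar with its white balls at crop (357,148), the handle at (437–525, 85) and the pointers left of centre on the reader. The plate is skewed by a few degrees. I'll move up and over, then measure with the wrist camera.

Call:
send_rows:
  increments:
    - {"tz": -0.04,"grip": 1}
    - {"tz": -0.04}
    - {"tz": -0.04}
    - {"tz": -0.04}
    - {"tx": -0.026,"ty": -0.021}
    - {"tx": -0.026,"ty": -0.021}
    - {"tx": -0.026,"ty": -0.021}
    - {"tx": -0.026,"ty": -0.021}
    - {"tx": -0.026,"ty": -0.021}
    - {"tx": -0.026,"ty": -0.021}

```text
$.increments[0]: bad value
```

Call:
send_rows:
  increments:
    - {"tx": -0.026,"ty": -0.021}
    - {"tx": -0.026,"ty": -0.021}
    - {"tx": -0.026,"ty": -0.021}
    - {"tx": -0.026,"ty": -0.021}
    - {"tx": -0.026,"ty": -0.021}
    - {"tx": -0.026,"ty": -0.021}
    - {"tx": -0.026,"ty": -0.021}
    - {"tx": -0.026,"ty": -0.021}
    - {"tx": -0.026,"ty": -0.021}
    - {"tx": -0.026,"ty": -0.021}

```text
$.increments[0]: bad value
```

Call:
send_rows:
  increments:
    - {"rz": 7}
    - {"rz": 7}
    - {"rz": 7}
    - {"rz": 7}
    - {"rz": 7}
    - {"rz": 7}
    - {"rz": 7}
    - {"rz": 7}
    - {"rz": 7}
    - {"rz": 7}

```text
$.increments[0]: bad value
```

```bash
python3 - <<'E'
from h import *
np.set_printoptions(precision=4,suppress=True)
s=get_state();print(s["position"],s["tcp_rot"],s["joints"],s["time"])
p,d,W=cloud("wrist"); save(p,"w1.png"); np.savez("w1.npz",p=p,d=d,W=W,T=cal("wrist")[1])
print(cal("wrist"))
E
```

```text
[0.2894 0.5814 0.2474] [ 0.2288  0.9735 -0.0008 -0.0002] [-0.8458  0.5018 -0.4268  1.5513  0.2208  1.1383 -0.2103] 0.1
({'fx': 350.6782225398837, 'fy': 350.6782225398837, 'cx': 320.5536795222963, 'cy': 198.06429163888794, 'cam_to_world': array([[ 0.4472, -0.863 , -0.235 ,  0.2289],
       [ 0.8944,  0.4312,  0.1185,  0.6114],
       [-0.0009, -0.2632,  0.9647,  0.3734],
       [ 0.    ,  0.    ,  0.    ,  1.    ]])}, array([[ 0.4472, -0.863 , -0.235 ,  0.2289],
       [ 0.8944,  0.4312,  0.1185,  0.6114],
       [-0.0009, -0.2632,  0.9647,  0.3734],
       [ 0.    ,  0.    ,  0.    ,  1.    ]]))
```

View pics/w1.png

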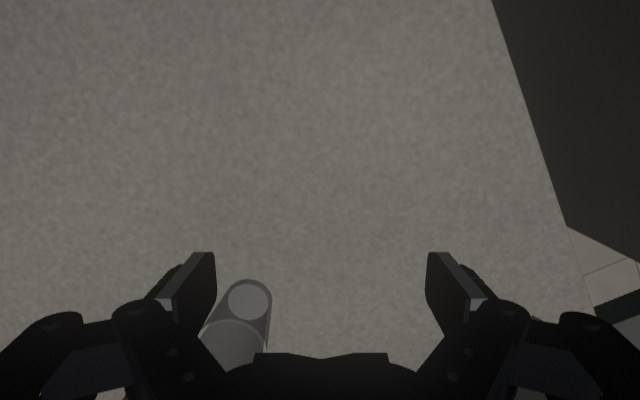

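The refusal was probably over missing fields, so I'll send complete rows. The wrist view shows only the bench, the fingers and the beaker at (245,310).

Call:
send_rows:
  increments:
    - {"tx": 0,"ty": 0,"tz": -0.04,"rx": 0,"ry": 0,"rz": 0,"grip": 1}
    - {"tx": 0,"ty": 0,"tz": -0.04,"rx": 0,"ry": 0,"rz": 0,"grip": 1}
    - {"tx": 0,"ty": 0,"tz": -0.04,"rx": 0,"ry": 0,"rz": 0,"grip": 1}
    - {"tx": 0,"ty": 0,"tz": -0.04,"rx": 0,"ry": 0,"rz": 0,"grip": 1}
    - {"tx": -0.026,"ty": -0.021,"tz": 0,"rx": 0,"ry": 0,"rz": 0,"grip": 1}
    - {"tx": -0.026,"ty": -0.021,"tz": 0,"rx": 0,"ry": 0,"rz": 0,"grip": 1}
    - {"tx": -0.026,"ty": -0.021,"tz": 0,"rx": 0,"ry": 0,"rz": 0,"grip": 1}
    - {"tx": -0.026,"ty": -0.021,"tz": 0,"rx": 0,"ry": 0,"rz": 0,"grip": 1}
    - {"tx": -0.026,"ty": -0.021,"tz": 0,"rx": 0,"ry": 0,"rz": 0,"grip": 1}
    - {"tx": -0.026,"ty": -0.021,"tz": 0,"rx": 0,"ry": 0,"rz": 0,"grip": 1}

```text
time: 0.98
position: [0.3734, 0.3979, 0.408]
tcp_rot: [0.229, 0.973, -0.0, -0.0]
wrist_force: [-0.3, -0.1, -0.0]
grip_width: 1.001
grip_force: 0.0
```

Call:
send_rows:
  increments:
    - {"tx": -0.026,"ty": -0.021,"tz": 0,"rx": 0,"ry": 0,"rz": 0,"grip": 1}
    - {"tx": -0.026,"ty": -0.021,"tz": 0,"rx": 0,"ry": 0,"rz": 0,"grip": 1}
    - {"tx": -0.026,"ty": -0.021,"tz": 0,"rx": 0,"ry": 0,"rz": 0,"grip": 1}
    - {"tx": -0.026,"ty": -0.021,"tz": 0,"rx": 0,"ry": 0,"rz": 0,"grip": 1}
    - {"tx": -0.026,"ty": -0.021,"tz": 0,"rx": 0,"ry": 0,"rz": 0,"grip": 1}
    - {"tx": -0.026,"ty": -0.021,"tz": 0,"rx": 0,"ry": 0,"rz": 0,"grip": 1}
    - {"tx": -0.026,"ty": -0.021,"tz": 0,"rx": 0,"ry": 0,"rz": 0,"grip": 1}
    - {"tx": -0.026,"ty": -0.021,"tz": 0,"rx": 0,"ry": 0,"rz": 0,"grip": 1}
    - {"tx": -0.026,"ty": -0.021,"tz": 0,"rx": 0,"ry": 0,"rz": 0,"grip": 1}
    - {"tx": -0.026,"ty": -0.021,"tz": 0,"rx": 0,"ry": 0,"rz": 0,"grip": 1}

```text
time: 1.82
position: [0.5125, 0.0942, 0.4082]
tcp_rot: [0.229, 0.973, -0.0, -0.0]
wrist_force: [1.7, 0.4, 0.5]
grip_width: 1.003
grip_force: 0.0
```

Call:
send_rows:
  increments:
    - {"tx": 0,"ty": 0,"tz": 0,"rx": 0,"ry": 0,"rz": 7,"grip": 1}
    - {"tx": 0,"ty": 0,"tz": 0,"rx": 0,"ry": 0,"rz": 7,"grip": 1}
    - {"tx": 0,"ty": 0,"tz": 0,"rx": 0,"ry": 0,"rz": 7,"grip": 1}
    - {"tx": 0,"ty": 0,"tz": 0,"rx": 0,"ry": 0,"rz": 7,"grip": 1}
    - {"tx": 0,"ty": 0,"tz": 0,"rx": 0,"ry": 0,"rz": 7,"grip": 1}
    - {"tx": 0,"ty": 0,"tz": 0,"rx": 0,"ry": 0,"rz": 7,"grip": 1}
    - {"tx": 0,"ty": 0,"tz": 0,"rx": 0,"ry": 0,"rz": 7,"grip": 1}
    - {"tx": 0,"ty": 0,"tz": 0,"rx": 0,"ry": 0,"rz": 7,"grip": 1}
    - {"tx": 0,"ty": 0,"tz": 0,"rx": 0,"ry": 0,"rz": 7,"grip": 1}
    - {"tx": 0,"ty": 0,"tz": 0,"rx": 0,"ry": 0,"rz": 7,"grip": 1}

```text
time: 2.65
position: [0.5121, 0.0958, 0.408]
tcp_rot: [0.748, 0.664, -0.0, -0.0]
wrist_force: [-0.0, -0.5, 0.1]
grip_width: 0.995
grip_force: 0.0
```

```bash
python3 - <<'E'
from h import *
np.set_printoptions(precision=4,suppress=True)
s=get_state();print(s["position"],s["tcp_rot"],s["joints"],s["time"])
p,d,W=cloud("wrist"); save(p,"w2.png"); np.savez("w2.npz",p=p,d=d,W=W)
E
```

```text
[0.5121 0.0958 0.408 ] [ 0.7478  0.664  -0.0003 -0.0002] [-0.204   0.1202 -0.036   1.6612  0.0043  1.3609 -0.3593] 2.65
```

View pics/w2.png

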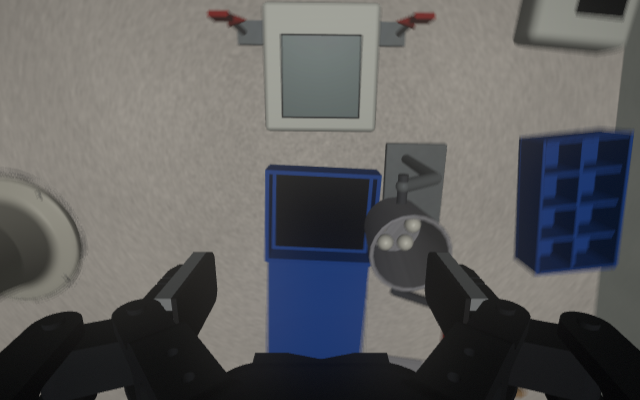

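The wrist view shows the reader (265–378, 3–130), the pointers' inner tips near (243,22) and (400,22), the tray (265–380, 166–260) and the jar mouth at (408,255). Now the geometry.

```bash
python3 - <<'E'
from h import *
np.set_printoptions(precision=4,suppress=True)
f=np.load("w2.npz");p,d,W=f["p"],f["d"],f["W"]
for s,c,m in comps(p,"red"):
    w=W[m&(d>0)]; ys,xs=np.nonzero(m); print("red",s,len(w))
    for q in (10,50,90): print("  ",np.percentile(w,q,0))
    i=xs.argmin(),xs.argmax(); pts=np.array([[xs[k],ys[k]] for k in i]); print("  ends",pts.tolist(),"z85",ray("wrist",pts,.085)[:,:2].tolist(),"z116",ray("wrist",pts,.116)[:,:2].tolist())
# reader: white mask + window fill
m=np.zeros((400,640),np.uint8); sub=p[0:135,255:385].astype(int)
m[0:135,255:385]=((sub.min(2)>125)&(abs(W[0:135,255:385,2]-.05)<.012))*255
m=cv2.morphologyEx(m,cv2.MORPH_CLOSE,np.ones((95,95)))
cs=max(cv2.findContours(m,0,2)[0],key=cv2.contourArea)
w=ray("wrist",cs[:,0,:],.05)
print("reader",cv2.minAreaRect(np.float32(w[:,:2]*1000)), np.median(W[m>0][:,2]))
# blue plate
m=hsvmask(p,*COL["blue"])>0; m&=(W[...,2]>.07)&(W[...,0]<.62)
top=m&(abs(W[...,2]-.12)<.008); lo=m&(abs(W[...,2]-.09)<.006)
for n,k in(("wall",top),("flat",lo)):
    w=W[k]; print(n,len(w),np.median(w[:,2]),cv2.minAreaRect(np.float32(w[:,:2]*1000)),cv2.boxPoints(cv2.minAreaRect(np.float32(w[:,:2]*1000))).tolist())
# jar rim
k=(d>0)&(W[...,2]>.234)&(W[...,2]<.248)&(W[...,0]>.54)&(W[...,0]<.68)&(W[...,1]>-.09)&(W[...,1]<.09)
w=W[k];print("rim",len(w),cv2.minEnclosingCircle(np.float32(w[:,:2]*1000)),np.median(w[:,2]))
for n in("top0","scene0"):
    f=np.load(n+".npz");p,d,W=f["p"],f["d"],f["W"]
    m=[m for s,c,m in comps(p,"red") if 15<s[4]<30][0]; ys,xs=np.nonzero(m)
    l=cv2.fitLine(np.float32(ray(n[:-1],np.c_[xs,ys],.226)[:,:2]),2,0,.01,.01).ravel();r=ray(n[:-1],np.c_[xs,ys],.226);print("handle",l,np.degrees(np.arctan2(l[0],l[1])),r.min(0),r.max(0))
E
```

```text
red [209  12  18   4  65] 65
   [0.4137 0.2663 0.1155]
   [0.4208 0.268  0.1165]
   [0.4277 0.2697 0.1173]
  ends [[209, 13], [226, 13]] z85 [[0.4034867059459573, 0.27773819021815555], [0.42305426634136967, 0.2752173640644493]] z116 [[0.41151388428274116, 0.26974866805751607], [0.4297300392997502, 0.267401939131737]]
red [417  15  16   2  28] 28
   [0.6352 0.2363 0.1156]
   [0.6409 0.2374 0.1167]
   [0.6486 0.2387 0.1179]
  ends [[417, 15], [432, 15]] z85 [[0.6426248711405204, 0.2448097750947642], [0.6598889178238869, 0.24258581447438]] z116 [[0.6341363164939933, 0.23909440650262387], [0.6502080466560638, 0.23702404051964007]]
reader ((524.2522583007812, 204.11572265625), (160.8734893798828, 143.57200622558594), 82.28291320800781) 0.051118414573561644
wall 1090 0.12012863860665654 ((502.04150390625, 21.717056274414062), (120.6754150390625, 137.88858032226562), 80.25166320800781) [[423.87628173828125, -26.075721740722656], [559.7738647460938, -49.42314147949219], [580.2067260742188, 69.50983428955078], [444.30914306640625, 92.85725402832031]]
flat 9215 0.09025689589412988 ((486.2267150878906, -66.74061584472656), (278.1897888183594, 134.354736328125), 79.83981323242188) [[395.56634521484375, -191.80413818359375], [527.814208984375, -215.50442504882812], [576.8870849609375, 58.322906494140625], [444.63922119140625, 82.023193359375]]
rim 1115 ((584.0581665039062, 20.599597930908203), 38.010581970214844) 0.239726200643331
handle [ 0.0959  0.9954  0.6237 -0.0782] 5.501927 [ 0.6208 -0.1095  0.226 ] [ 0.6286 -0.0486  0.226 ]
handle [ 0.1154  0.9933  0.6243 -0.0783] 6.6251235 [ 0.6195 -0.1107  0.226 ] [ 0.6286 -0.0487  0.226 ]
```

Call:
send_rows:
  increments:
    - {"tx": -0.027,"ty": 0.022,"tz": 0,"rx": 0,"ry": 0,"rz": 0,"grip": 0.6}
    - {"tx": -0.027,"ty": 0.022,"tz": 0,"rx": 0,"ry": 0,"rz": 0,"grip": 0.6}
    - {"tx": -0.027,"ty": 0.022,"tz": 0,"rx": 0,"ry": 0,"rz": 0,"grip": 0.6}
    - {"tx": -0.027,"ty": 0.022,"tz": 0,"rx": 0,"ry": 0,"rz": 0,"grip": 0.6}
    - {"tx": -0.027,"ty": 0.022,"tz": 0,"rx": 0,"ry": 0,"rz": 0,"grip": 0.6}
    - {"tx": -0.027,"ty": 0.022,"tz": 0,"rx": 0,"ry": 0,"rz": 0,"grip": 0.6}
    - {"tx": 0,"ty": 0,"tz": 0.03,"rx": 0,"ry": 0,"rz": 0,"grip": 0.6}
    - {"tx": 0,"ty": 0,"tz": 0.03,"rx": 0,"ry": 0,"rz": 0,"grip": 0.6}
    - {"tx": 0,"ty": 0,"tz": 0.03,"rx": 0,"ry": 0,"rz": 0,"grip": 0.6}
    - {"tx": 0,"ty": 0,"tz": 0.01,"rx": 0,"ry": 0,"rz": 0,"grip": 0.6}

```text
time: 3.53
position: [0.6226, -0.0799, 0.3028]
tcp_rot: [0.745, 0.667, -0.003, -0.003]
wrist_force: [-0.1, -0.3, -1.1]
grip_width: 0.598
grip_force: 0.0
```

```bash
python3 - <<'E'
from h import *
np.set_printoptions(precision=4,suppress=True)
s=get_state();print(s["position"],s["tcp_rot"],s["time"])
p,d,W=cloud("wrist"); save(p,"w3.png")
for s,c,m in comps(p,"red"):
    w=W[m&(d>0)]; print(s,c,w.min(0),np.median(w,0),w.max(0))
E
```

```text
[ 0.6226 -0.0799  0.3028] [ 0.7451  0.667  -0.0028 -0.0031] 3.5333
[ 317  160   14  113 1112] [323.0513 211.4892] [ 0.6158 -0.1145  0.2268] [ 0.6226 -0.0734  0.2303] [ 0.6297 -0.0448  0.2326]
```

View pics/w3.png

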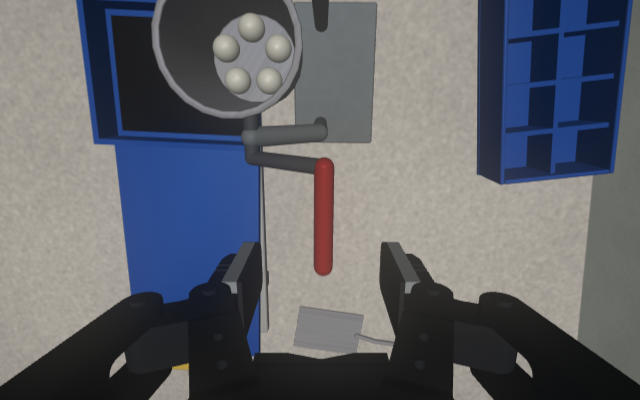

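The handle is a red bar at (323, 160–272), centred between the fingers, and its crank is clear. I'll descend and grip.

Call:
send_rows:
  increments:
    - {"tx": 0,"ty": 0,"tz": 0.02,"rx": 0,"ry": 0,"rz": 0,"grip": 0.6}
    - {"tx": 0,"ty": 0,"tz": 0.02,"rx": 0,"ry": 0,"rz": 0,"grip": 0.6}
    - {"tx": 0,"ty": 0,"tz": 0.02,"rx": 0,"ry": 0,"rz": 0,"grip": 0.6}
    - {"tx": 0,"ty": 0,"tz": 0.02,"rx": 0,"ry": 0,"rz": 0,"grip": 0.6}
    - {"tx": 0,"ty": 0,"tz": 0,"rx": 0,"ry": 0,"rz": 0,"grip": 0}
    - {"tx": 0,"ty": 0,"tz": 0,"rx": 0,"ry": 0,"rz": 0,"grip": 0}
    - {"tx": 0,"ty": 0,"tz": 0,"rx": 0,"ry": 0,"rz": 0,"grip": 0}
    - {"tx": 0,"ty": 0,"tz": 0,"rx": 0,"ry": 0,"rz": 0,"grip": 0}
    - {"tx": 0,"ty": 0,"tz": 0,"rx": 0,"ry": 0,"rz": 0,"grip": 0}
    - {"tx": 0,"ty": 0,"tz": 0,"rx": 0,"ry": 0,"rz": 0,"grip": 0}
  newtons: 40

```text
time: 4.42
position: [0.6239, -0.0797, 0.2304]
tcp_rot: [0.746, 0.666, -0.001, -0.001]
wrist_force: [-8.2, 1.8, 4.1]
grip_width: 0.123
grip_force: 39.1
```

```bash
python3 - <<'E'
import numpy as np
a0=np.arctan2(34,-49)
P=lambda q:60*np.array([np.cos(a0-q),np.sin(a0-q)])
for N,end in((20,2.03),):
    qs=np.linspace(0,end,N+1)
    for i in range(N):
        D=P(qs[i+1])-P(qs[i]); print(i,round(qs[i+1],2),"ty",round(-D[0],1),"tz",round(-D[1],1))
E
```

```text
0 0.1 ty -3.7 tz -4.8
1 0.2 ty -4.2 tz -4.4
2 0.3 ty -4.6 tz -4.0
3 0.41 ty -5.0 tz -3.5
4 0.51 ty -5.3 tz -3.0
5 0.61 ty -5.6 tz -2.4
6 0.71 ty -5.8 tz -1.8
7 0.81 ty -6.0 tz -1.2
8 0.91 ty -6.1 tz -0.6
9 1.01 ty -6.1 tz 0.0
10 1.12 ty -6.1 tz 0.6
11 1.22 ty -6.0 tz 1.2
12 1.32 ty -5.8 tz 1.8
13 1.42 ty -5.6 tz 2.4
14 1.52 ty -5.3 tz 3.0
15 1.62 ty -5.0 tz 3.5
16 1.73 ty -4.6 tz 4.0
17 1.83 ty -4.2 tz 4.4
18 1.93 ty -3.7 tz 4.8
19 2.03 ty -3.2 tz 5.2
```

Call:
send_rows:
  increments:
    - {"tx": 0,"ty": -0.0037,"tz": -0.0048,"rx": 0,"ry": 0,"rz": 0,"grip": 0}
    - {"tx": 0,"ty": -0.0042,"tz": -0.0044,"rx": 0,"ry": 0,"rz": 0,"grip": 0}
    - {"tx": 0,"ty": -0.0046,"tz": -0.004,"rx": 0,"ry": 0,"rz": 0,"grip": 0}
    - {"tx": 0,"ty": -0.005,"tz": -0.0035,"rx": 0,"ry": 0,"rz": 0,"grip": 0}
    - {"tx": 0,"ty": -0.0053,"tz": -0.003,"rx": 0,"ry": 0,"rz": 0,"grip": 0}
    - {"tx": 0,"ty": -0.0056,"tz": -0.0024,"rx": 0,"ry": 0,"rz": 0,"grip": 0}
    - {"tx": 0,"ty": -0.0058,"tz": -0.0018,"rx": 0,"ry": 0,"rz": 0,"grip": 0}
    - {"tx": 0,"ty": -0.006,"tz": -0.0012,"rx": 0,"ry": 0,"rz": 0,"grip": 0}
    - {"tx": 0,"ty": -0.0061,"tz": -0.0006,"rx": 0,"ry": 0,"rz": 0,"grip": 0}
    - {"tx": 0,"ty": 0,"tz": 0,"rx": 0,"ry": 0,"rz": 0,"grip": 0}

```text
time: 5.25
position: [0.5836, -0.0751, 0.2593]
tcp_rot: [0.746, 0.666, 0.005, 0.005]
wrist_force: [5.8, 0.6, 8.1]
grip_width: 0.122
grip_force: 39.6
```

```bash
python3 - <<'E'
from h import *
np.set_printoptions(precision=4,suppress=True)
s=get_state();print(s["position"],s["tcp_rot"],s["time"],s["wrist_force"],s["ft_torque"])
p,d,W=cloud("wrist"); save(p,"w4.png")
for s,c,m in comps(p,"red"):
    w=W[m&(d>0)]; print(s,c,w.min(0),np.median(w,0),w.max(0))
E
```

```text
[ 0.5836 -0.0751  0.2593] [0.7457 0.6662 0.0048 0.0048] 5.25 [5.8346 0.5778 8.0645] [-0.0031 -1.495  -0.0578]
[ 308  188   26  162 3041] [321.8701 279.415 ] [ 0.5732 -0.1125  0.2501] [ 0.5832 -0.081   0.255 ] [ 0.5903 -0.0406  0.2573]
```

Call:
send_rows:
  increments:
    - {"tx": 0,"ty": -0.0061,"tz": 0,"rx": 0,"ry": 0,"rz": 0,"grip": 0}
    - {"tx": 0,"ty": -0.0061,"tz": 0.0006,"rx": 0,"ry": 0,"rz": 0,"grip": 0}
    - {"tx": 0,"ty": -0.006,"tz": 0.0012,"rx": 0,"ry": 0,"rz": 0,"grip": 0}
    - {"tx": 0,"ty": -0.0058,"tz": 0.0018,"rx": 0,"ry": 0,"rz": 0,"grip": 0}
    - {"tx": 0,"ty": -0.0028,"tz": 0.0012,"rx": 0,"ry": 0,"rz": 0,"grip": 0}
    - {"tx": 0,"ty": -0.0028,"tz": 0.0012,"rx": 0,"ry": 0,"rz": 0,"grip": 0}
    - {"tx": 0,"ty": -0.0027,"tz": 0.0015,"rx": 0,"ry": 0,"rz": 0,"grip": 0}
    - {"tx": 0,"ty": -0.0026,"tz": 0.0015,"rx": 0,"ry": 0,"rz": 0,"grip": 0}
    - {"tx": 0,"ty": -0.0025,"tz": 0.0017,"rx": 0,"ry": 0,"rz": 0,"grip": 0}
    - {"tx": 0,"ty": -0.0025,"tz": 0.0018,"rx": 0,"ry": 0,"rz": 0,"grip": 0}

```text
time: 6.13
position: [0.5423, -0.0703, 0.2468]
tcp_rot: [0.746, 0.666, 0.003, 0.003]
wrist_force: [-3.2, 1.8, 18.6]
grip_width: 0.118
grip_force: 44.4
```

Call:
send_rows:
  increments:
    - {"tx": 0,"ty": -0.0023,"tz": 0.002,"rx": 0,"ry": 0,"rz": 0,"grip": 0}
    - {"tx": 0,"ty": -0.0023,"tz": 0.002,"rx": 0,"ry": 0,"rz": 0,"grip": 0}
    - {"tx": 0,"ty": -0.0021,"tz": 0.0022,"rx": 0,"ry": 0,"rz": 0,"grip": 0}
    - {"tx": 0,"ty": -0.0021,"tz": 0.0022,"rx": 0,"ry": 0,"rz": 0,"grip": 0}
    - {"tx": 0,"ty": -0.002,"tz": 0.0024,"rx": 0,"ry": 0,"rz": 0,"grip": 0}
    - {"tx": 0,"ty": -0.002,"tz": 0.0024,"rx": 0,"ry": 0,"rz": 0,"grip": 0}
    - {"tx": 0,"ty": -0.0018,"tz": 0.0026,"rx": 0,"ry": 0,"rz": 0,"grip": 0}
    - {"tx": 0,"ty": -0.0018,"tz": 0.0026,"rx": 0,"ry": 0,"rz": 0,"grip": 0}
    - {"tx": 0,"ty": 0,"tz": 0,"rx": 0,"ry": 0,"rz": 0,"grip": 0}
    - {"tx": 0,"ty": 0,"tz": 0,"rx": 0,"ry": 0,"rz": 0,"grip": 0}

```text
time: 6.97
position: [0.5243, -0.0681, 0.2258]
tcp_rot: [0.746, 0.666, 0.002, 0.001]
wrist_force: [-1.2, 0.7, 5.8]
grip_width: 0.123
grip_force: 45.7
```

```bash
python3 - <<'E'
from h import *
np.set_printoptions(precision=4,suppress=True)
s=get_state();print(s["position"],s["tcp_rot"],s["time"],s["wrist_force"],s["ft_torque"])
p,d,W=cloud("wrist"); save(p,"w5.png")
for s,c,m in comps(p,"red"):
    w=W[m&(d>0)]; print(s,c,w.min(0),np.median(w,0),w.max(0))
E
```

```text
[ 0.5243 -0.0681  0.2258] [0.7457 0.6662 0.0016 0.0011] 6.9667 [-1.2236  0.6822  5.7801] [ 0.2806 -0.0054 -0.1053]
[ 307  274   27   85 1776] [320.7843 320.4961] [ 0.5139 -0.1051  0.2234] [ 0.5213 -0.0872  0.2273] [ 0.5276 -0.0665  0.2295]
```

View pics/w5.png

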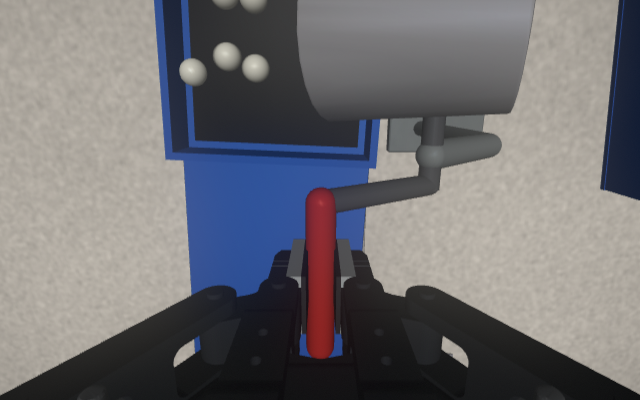

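All five balls are in the tray, at (225,2), (253,2), (227,56), (256,68) and (193,72). Next I swing the jar back.

Call:
send_rows:
  increments:
    - {"tx": 0,"ty": 0.0036,"tz": -0.0052,"rx": 0,"ry": 0,"rz": 0,"grip": 0}
    - {"tx": 0,"ty": 0.004,"tz": -0.0048,"rx": 0,"ry": 0,"rz": 0,"grip": 0}
    - {"tx": 0,"ty": 0.0042,"tz": -0.0044,"rx": 0,"ry": 0,"rz": 0,"grip": 0}
    - {"tx": 0,"ty": 0.0046,"tz": -0.004,"rx": 0,"ry": 0,"rz": 0,"grip": 0}
    - {"tx": 0,"ty": 0.005,"tz": -0.0035,"rx": 0,"ry": 0,"rz": 0,"grip": 0}
    - {"tx": 0,"ty": 0.0053,"tz": -0.003,"rx": 0,"ry": 0,"rz": 0,"grip": 0}
    - {"tx": 0,"ty": 0.0056,"tz": -0.0024,"rx": 0,"ry": 0,"rz": 0,"grip": 0}
    - {"tx": 0,"ty": 0.0058,"tz": -0.0018,"rx": 0,"ry": 0,"rz": 0,"grip": 0}
    - {"tx": 0,"ty": 0.006,"tz": -0.0012,"rx": 0,"ry": 0,"rz": 0,"grip": 0}
    - {"tx": 0,"ty": 0.0061,"tz": -0.0006,"rx": 0,"ry": 0,"rz": 0,"grip": 0}

```text
time: 7.85
position: [0.5719, -0.074, 0.256]
tcp_rot: [0.746, 0.666, -0.001, -0.001]
wrist_force: [-9.6, 2.9, 10.2]
grip_width: 0.116
grip_force: 44.2
```

Call:
send_rows:
  increments:
    - {"tx": 0,"ty": 0.0061,"tz": 0,"rx": 0,"ry": 0,"rz": 0,"grip": 0}
    - {"tx": 0,"ty": 0.0061,"tz": 0.0006,"rx": 0,"ry": 0,"rz": 0,"grip": 0}
    - {"tx": 0,"ty": 0.006,"tz": 0.0012,"rx": 0,"ry": 0,"rz": 0,"grip": 0}
    - {"tx": 0,"ty": 0.0058,"tz": 0.0018,"rx": 0,"ry": 0,"rz": 0,"grip": 0}
    - {"tx": 0,"ty": 0.0056,"tz": 0.0024,"rx": 0,"ry": 0,"rz": 0,"grip": 0}
    - {"tx": 0,"ty": 0.0053,"tz": 0.003,"rx": 0,"ry": 0,"rz": 0,"grip": 0}
    - {"tx": 0,"ty": 0.005,"tz": 0.0035,"rx": 0,"ry": 0,"rz": 0,"grip": 0}
    - {"tx": 0,"ty": 0.0046,"tz": 0.004,"rx": 0,"ry": 0,"rz": 0,"grip": 0}
    - {"tx": 0,"ty": 0.0042,"tz": 0.0044,"rx": 0,"ry": 0,"rz": 0,"grip": 0}
    - {"tx": 0,"ty": 0.0037,"tz": 0.0048,"rx": 0,"ry": 0,"rz": 0,"grip": 0}

```text
time: 8.68
position: [0.6243, -0.0802, 0.23]
tcp_rot: [0.746, 0.666, -0.001, -0.001]
wrist_force: [-31.4, 4.2, 54.6]
grip_width: 0.117
grip_force: 49.1
```

Call:
send_rows:
  increments:
    - {"tx": 0,"ty": -0.001,"tz": -0.002,"rx": 0,"ry": 0,"rz": 0,"grip": 0}
    - {"tx": 0,"ty": -0.001,"tz": -0.001,"rx": 0,"ry": 0,"rz": 0,"grip": 0.4}
    - {"tx": 0,"ty": 0,"tz": 0,"rx": 0,"ry": 0,"rz": 0,"grip": 0.5}
    - {"tx": 0,"ty": 0,"tz": 0,"rx": 0,"ry": 0,"rz": 0,"grip": 0.5}
    - {"tx": 0,"ty": 0,"tz": 0,"rx": 0,"ry": 0,"rz": 0,"grip": 0.5}
    - {"tx": 0,"ty": 0,"tz": 0,"rx": 0,"ry": 0,"rz": 0,"grip": 0.5}
    - {"tx": 0,"ty": 0,"tz": -0.02,"rx": 0,"ry": 0,"rz": 0,"grip": 0.5}
    - {"tx": 0,"ty": 0,"tz": -0.02,"rx": 0,"ry": 0,"rz": 0,"grip": 0.5}
    - {"tx": 0,"ty": 0,"tz": -0.03,"rx": 0,"ry": 0,"rz": 0,"grip": 0.5}
    - {"tx": 0,"ty": 0,"tz": -0.03,"rx": 0,"ry": 0,"rz": 0,"grip": 0.5}

```text
time: 9.52
position: [0.6228, -0.0798, 0.3315]
tcp_rot: [0.746, 0.666, -0.001, -0.001]
wrist_force: [1.6, -0.3, 0.5]
grip_width: 0.498
grip_force: 0.0
```

```bash
python3 - <<'E'
from h import *
np.set_printoptions(precision=4,suppress=True)
s=get_state();print(s["position"],s["tcp_rot"],s["joints"],s["time"],s["wrist_force"],s["grip_width"])
p,d,W=cloud("wrist"); save(p,"w6.png")
for s,c,m in comps(p,"red"):
    w=W[m&(d>0)]; print(s,c,w.min(0),np.median(w,0),w.max(0))
E
```

```text
[ 0.6228 -0.0798  0.3315] [ 0.7458  0.6662 -0.0007 -0.0006] [ 0.0192  0.3642  0.0873  1.5228 -0.0325  1.2578 -0.0018] 9.5167 [ 1.615  -0.3067  0.4669] 0.498084127413726
[316 154  12 102 913] [321.7503 200.1183] [ 0.6202 -0.1164  0.2358] [ 0.6269 -0.0746  0.2385] [ 0.6339 -0.0462  0.2405]
```

View pics/w6.png

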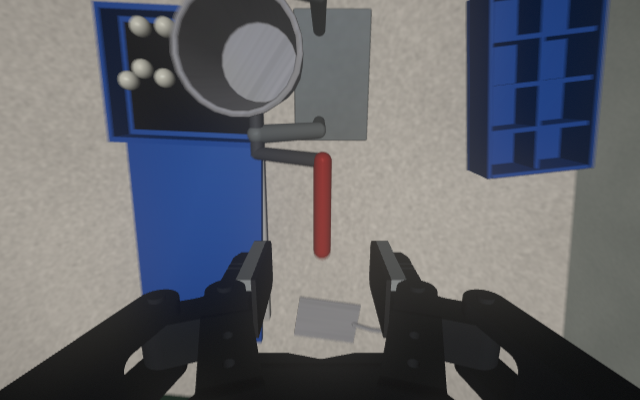

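The jar is upright and empty again, with the handle at (321, 154–256), and the balls are in the tray. Next, move to the tab.

Call:
send_rows:
  increments:
    - {"tx": -0.0271,"ty": -0.0209,"tz": 0,"rx": 0,"ry": 0,"rz": 0,"grip": 0.6}
    - {"tx": -0.0271,"ty": -0.0209,"tz": 0,"rx": 0,"ry": 0,"rz": 0,"grip": 0.6}
    - {"tx": -0.0271,"ty": -0.0209,"tz": 0,"rx": 0,"ry": 0,"rz": 0,"grip": 0.6}
    - {"tx": -0.0271,"ty": -0.0209,"tz": 0,"rx": 0,"ry": 0,"rz": 0,"grip": 0.6}
    - {"tx": -0.0271,"ty": -0.0209,"tz": 0,"rx": 0,"ry": 0,"rz": 0,"grip": 0.6}
    - {"tx": -0.0271,"ty": -0.0209,"tz": 0,"rx": 0,"ry": 0,"rz": 0,"grip": 0.6}
    - {"tx": -0.0271,"ty": -0.0209,"tz": 0,"rx": 0,"ry": 0,"rz": 0,"grip": 0.6}
    - {"tx": 0,"ty": 0,"tz": 0,"rx": 0,"ry": 0,"rz": -7,"grip": 0.6}
    - {"tx": 0,"ty": 0,"tz": 0,"rx": 0,"ry": 0,"rz": -7,"grip": 0.6}
    - {"tx": 0,"ty": 0,"tz": 0,"rx": 0,"ry": 0,"rz": -7,"grip": 0.6}

```text
time: 10.4
position: [0.4561, -0.2528, 0.3315]
tcp_rot: [0.61, 0.792, 0.0, 0.0]
wrist_force: [0.1, 0.8, -0.3]
grip_width: 0.597
grip_force: 0.0
```

Call:
send_rows:
  increments:
    - {"tx": 0,"ty": 0,"tz": 0,"rx": 0,"ry": 0,"rz": -7,"grip": 0.6}
    - {"tx": 0,"ty": 0,"tz": 0,"rx": 0,"ry": 0,"rz": -7,"grip": 0.6}
    - {"tx": 0,"ty": 0,"tz": 0,"rx": 0,"ry": 0,"rz": -7,"grip": 0.6}
    - {"tx": 0,"ty": 0,"tz": 0,"rx": 0,"ry": 0,"rz": -7,"grip": 0.6}
    - {"tx": 0,"ty": 0,"tz": 0,"rx": 0,"ry": 0,"rz": -7,"grip": 0.6}
    - {"tx": 0,"ty": 0,"tz": 0,"rx": 0,"ry": 0,"rz": -7,"grip": 0.6}
    - {"tx": 0,"ty": 0,"tz": 0,"rx": 0,"ry": 0,"rz": -7,"grip": 0.6}
    - {"tx": 0,"ty": 0,"tz": 0,"rx": 0,"ry": 0,"rz": -7,"grip": 0.6}
    - {"tx": 0,"ty": 0,"tz": 0,"rx": 0,"ry": 0,"rz": -7,"grip": 0.6}
    - {"tx": 0,"ty": 0,"tz": 0,"rx": 0,"ry": 0,"rz": 0,"grip": 0.6}

```text
time: 11.23
position: [0.4567, -0.252, 0.3312]
tcp_rot: [0.106, 0.994, -0.0, 0.0]
wrist_force: [-0.1, 0.7, 0.3]
grip_width: 0.599
grip_force: 0.0
```

```bash
python3 - <<'E'
from h import *
np.set_printoptions(precision=4,suppress=True)
s=get_state();q=s["tcp_rot"];print(s["position"],q,s["joints"],s["time"])
p,d,W=cloud("wrist"); save(p,"w7.png")
for s,c,m in comps(p,"yel",30):
    w=W[m&(d>0)]; t=w[w[:,2]>.125]; print("tab",s,c,w.min(0),w.max(0),len(t),cv2.minAreaRect(np.float32(t[:,:2]*1000)))
m=(hsvmask(p,*COL["blue"])>0)&(abs(W[...,2]-.09)<.006);w=W[m];print("plate",len(w),cv2.minAreaRect(np.float32(w[:,:2]*1000)))
for n in("top","scene"):
    p,d,W=cloud(n); save(p,n+"1.png")
    for s,c,m in comps(p,"red"):
        w=W[m&(d>0)]; print(n,s,np.median(w,0))
    k=(d>0)&(W[...,2]>.09)&(W[...,2]<.13)&(p.min(2)>130)&(W[...,0]>.42)&(W[...,0]<.6)&(W[...,1]>-.06)&(W[...,1]<.1)
    N,l,st,ce=cv2.connectedComponentsWithStats(k.astype(np.uint8),connectivity=4)
    for i in range(1,N): print("ball?",st[i],np.median(W[l==i],0))
    m=(hsvmask(p,*COL["blue"])>0)&(abs(W[...,2]-.09)<.012)&(W[...,0]<.6);w=W[m];print("plate",len(w),cv2.minAreaRect(np.float32(w[:,:2]*1000)))
p=cv2.imread("pics/top1.png")[150:255,220:400]; a=cv2.resize(p,None,fx=3,fy=3,interpolation=cv2.INTER_CUBIC)
b=cv2.resize(cv2.imread("pics/scene1.png")[150:280,230:430],(485,315),interpolation=cv2.INTER_CUBIC)
w=cv2.resize(cv2.imread("pics/w7.png"),(448,280)); 
out=np.zeros((600,800,3),np.uint8); out[:315,:540]=a; out[:315,540:]=b[:,:260]; out[315:595,:448]=w; out[315:,448:]=cv2.resize(b,(352,285)); cv2.imwrite("pics/m7.png",out)
E
```

```text
[ 0.4567 -0.252   0.3312] [ 0.1064  0.9943 -0.0001  0.0002] [ 0.3945  0.163   0.0659  1.7827 -0.0115  1.1958  1.8213] 11.2333
tab [311 159  16  40 543] [318.6851 178.4475] [ 0.4396 -0.2635  0.1273] [ 0.4786 -0.2454  0.1334] 537 ((459.0120544433594, -254.37359619140625), (12.895692825317383, 38.32160949707031), 80.34052276611328)
plate 28267 ((485.95220947265625, -97.57818603515625), (354.78662109375, 138.53933715820312), 80.4245834350586)
top [320 168  18   2  19] [ 0.6222 -0.0769  0.2313]
ball? [290 213   3   3   8] [0.4949 0.0728 0.1051]
ball? [302 215   3   3   7] [0.483  0.0281 0.1083]
ball? [290 219   3   3   7] [0.4706 0.0745 0.1102]
ball? [300 220   2   3   6] [0.4637 0.0392 0.106 ]
ball? [286 224   1   1   1] [0.4557 0.0938 0.116 ]
ball? [302 224   3   2   6] [0.4504 0.0308 0.1075]
plate 1905 ((488.5265808105469, -80.09622192382812), (323.79193115234375, 135.83514404296875), 80.49552917480469)
scene [574   0  36   7 182] [-0.5525  0.7087  0.4109]
scene [276 199  12   5  12] [ 0.6278 -0.0638  0.2279]
scene [411 213   2   4   6] [0.4312 0.2667 0.091 ]
scene [387 263   2   4   7] [0.6483 0.2407 0.1139]
ball? [333 194   6   9  33] [0.4541 0.0339 0.104 ]
ball? [331 203   3   3   7] [0.4866 0.0306 0.1061]
ball? [345 203   4   4  13] [0.4744 0.0733 0.1056]
ball? [342 208   3   4   9] [0.4965 0.0693 0.1054]
plate 1753 ((-88.65777587890625, -764.9019775390625), (2141.9169921875, 291.27880859375), 49.20063781738281)
```

View pics/m7.png

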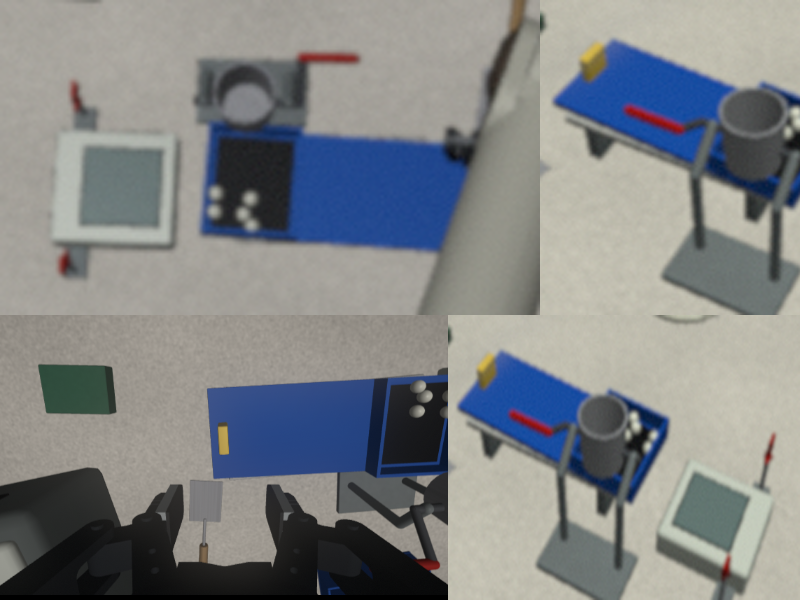

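The composite shows five balls in the tray, the jar upright with its handle back where it started, and the tab at wrist (318,178). Align and descend.

Call:
send_rows:
  increments:
    - {"tx": -0.0027,"ty": -0.002,"tz": 0,"rx": 0,"ry": 0,"rz": -2.6,"grip": 0.6}
    - {"tx": 0,"ty": 0,"tz": 0.03,"rx": 0,"ry": 0,"rz": 0,"grip": 0.6}
    - {"tx": 0,"ty": 0,"tz": 0.03,"rx": 0,"ry": 0,"rz": 0,"grip": 0.6}
    - {"tx": 0,"ty": 0,"tz": 0.03,"rx": 0,"ry": 0,"rz": 0,"grip": 0.6}
    - {"tx": 0,"ty": 0,"tz": 0.03,"rx": 0,"ry": 0,"rz": 0,"grip": 0.6}
    - {"tx": 0,"ty": 0,"tz": 0.03,"rx": 0,"ry": 0,"rz": 0,"grip": 0.6}
    - {"tx": 0,"ty": 0,"tz": 0.03,"rx": 0,"ry": 0,"rz": 0,"grip": 0.6}
    - {"tx": 0,"ty": 0,"tz": 0.02,"rx": 0,"ry": 0,"rz": 0,"grip": 0.6}
    - {"tx": 0,"ty": 0,"tz": 0.01,"rx": 0,"ry": 0,"rz": 0,"grip": 0.6}
    - {"tx": 0,"ty": 0,"tz": 0,"rx": 0,"ry": 0,"rz": 0,"grip": 0.6}

```text
time: 12.22
position: [0.4573, -0.2536, 0.119]
tcp_rot: [0.087, 0.996, 0.001, -0.002]
wrist_force: [-0.3, -0.2, 0.7]
grip_width: 0.603
grip_force: 0.0
```

Call:
send_rows:
  increments:
    - {"tx": 0,"ty": 0,"tz": 0.006,"rx": 0,"ry": 0,"rz": 0,"grip": 0.6}
    - {"tx": 0,"ty": 0,"tz": 0,"rx": 0,"ry": 0,"rz": 0,"grip": 0.3}
    - {"tx": 0,"ty": 0,"tz": 0,"rx": 0,"ry": 0,"rz": 0,"grip": 0}
    - {"tx": 0,"ty": 0,"tz": 0,"rx": 0,"ry": 0,"rz": 0,"grip": 0}
    - {"tx": 0,"ty": 0,"tz": 0,"rx": 0,"ry": 0,"rz": 0,"grip": 0}
    - {"tx": 0,"ty": 0,"tz": 0,"rx": 0,"ry": 0,"rz": 0,"grip": 0}
    - {"tx": 0,"ty": 0,"tz": 0,"rx": 0,"ry": 0,"rz": 0,"grip": 0}
    - {"tx": 0,"ty": 0,"tz": 0,"rx": 0,"ry": 0,"rz": 0,"grip": 0}
    - {"tx": 0,"ty": 0,"tz": 0,"rx": 0,"ry": 0,"rz": 0,"grip": 0}
    - {"tx": 0,"ty": 0,"tz": 0,"rx": 0,"ry": 0,"rz": 0,"grip": 0}
  newtons: 60

```text
time: 13.05
position: [0.4596, -0.2547, 0.1167]
tcp_rot: [0.085, 0.996, -0.0, 0.001]
wrist_force: [-1.4, 1.0, 5.6]
grip_width: 0.156
grip_force: 59.3
```

```bash
python3 - <<'E'
from h import *
from scipy.spatial.transform import Rotation as R
np.set_printoptions(precision=4,suppress=True)
s=get_state();M=R.from_quat(s["tcp_rot"]).as_matrix();print(s["position"],s["wrist_force"],s["ft_torque"],s["grip_force"],s["grip_width"]);print(M)
for n in("top",):
    p,d,W=cloud(n)
    m=(hsvmask(p,*COL["blue"])>0)&(abs(W[...,2]-.09)<.012)&(W[...,0]<.6);w=W[m];print("plate",len(w),cv2.minAreaRect(np.float32(w[:,:2]*1000)))
print("to mark in tool axes",M.T@np.array([.0153,.1722,0]))
E
```

```text
[ 0.4596 -0.2547  0.1167] [-1.3702  1.0046  5.6046] [0.1839 0.1704 0.5253] 59.26443815231323 0.15590877694718494
[[-0.9854  0.17    0.0019]
 [ 0.17    0.9854 -0.0011]
 [-0.002  -0.0007 -1.    ]]
plate 1768 ((489.1824035644531, -76.50653076171875), (317.0655212402344, 138.30824279785156), 80.16974639892578)
to mark in tool axes [ 0.0142  0.1723 -0.0002]
```

Call:
send_rows:
  increments:
    - {"tx": 0.0005,"ty": 0.006,"tz": 0,"rx": 0,"ry": 0,"rz": 0,"grip": 0}
    - {"tx": 0.001,"ty": 0.012,"tz": 0,"rx": 0,"ry": 0,"rz": 0,"grip": 0}
    - {"tx": 0.0013,"ty": 0.016,"tz": 0,"rx": 0,"ry": 0,"rz": 0,"grip": 0}
    - {"tx": 0.0013,"ty": 0.016,"tz": 0,"rx": 0,"ry": 0,"rz": 0,"grip": 0}
    - {"tx": 0.0013,"ty": 0.016,"tz": 0,"rx": 0,"ry": 0,"rz": 0,"grip": 0}
    - {"tx": 0.0013,"ty": 0.016,"tz": 0,"rx": 0,"ry": 0,"rz": 0,"grip": 0}
    - {"tx": 0.0013,"ty": 0.016,"tz": 0,"rx": 0,"ry": 0,"rz": 0,"grip": 0}
    - {"tx": 0.0013,"ty": 0.016,"tz": 0,"rx": 0,"ry": 0,"rz": 0,"grip": 0}
    - {"tx": 0.001,"ty": 0.012,"tz": 0,"rx": 0,"ry": 0,"rz": 0,"grip": 0}
    - {"tx": 0.0005,"ty": 0.004,"tz": 0,"rx": 0,"ry": 0,"rz": 0,"grip": 0}

```text
time: 13.93
position: [0.4718, -0.125, 0.1166]
tcp_rot: [0.086, 0.996, -0.001, 0.002]
wrist_force: [-0.2, -6.9, 4.3]
grip_width: 0.157
grip_force: 59.0
```

```bash
python3 - <<'E'
from h import *
from scipy.spatial.transform import Rotation as R
np.set_printoptions(precision=4,suppress=True)
s=get_state();M=R.from_quat(s["tcp_rot"]).as_matrix();print(s["position"],s["wrist_force"],s["ft_torque"],s["grip_force"]);print(M)
for n in("top","scene","wrist"):
    p,d,W=cloud(n); save(p,n+"2.png"); np.savez(n+"2.npz",p=p,d=d,W=W)
    m=(hsvmask(p,*COL["blue"])>0)&(W[...,2]>.08)&(W[...,2]<.14)&(W[...,0]<.63)&(W[...,0]>.35)&(abs(W[...,1])<.3)
    m=m.astype(np.uint8); N,l,st,c=cv2.connectedComponentsWithStats(m)
    for i in range(1,N):
        if st[i][4]>60:
            w=W[l==i]; print(n,st[i],np.median(w[:,2]),cv2.minAreaRect(np.float32(w[:,:2]*1000)))
            t=w[abs(w[:,2]-.12)<.006]
            if len(t)>50: print("  walltop",len(t),cv2.boxPoints(cv2.minAreaRect(np.float32(t[:,:2]*1000))).round(1).tolist())
a=cv2.resize(cv2.imread("pics/top2.png")[150:255,220:400],(540,315),interpolation=cv2.INTER_CUBIC)
b=cv2.resize(cv2.imread("pics/scene2.png")[150:300,300:430],(260,300),interpolation=cv2.INTER_CUBIC)
w=cv2.resize(cv2.imread("pics/wrist2.png"),(448,280)); 
out=np.zeros((600,800,3),np.uint8); out[:315,:540]=a; out[:300,540:]=b; out[315:595,:448]=w; cv2.imwrite("pics/m8.png",out)
E
```

```text
[ 0.4718 -0.125   0.1166] [-0.2478 -6.8847  4.3435] [-1.3504  0.1622 -0.1374] 58.95397067070007
[[-0.9852  0.1715  0.0034]
 [ 0.1715  0.9852 -0.0021]
 [-0.0037 -0.0015 -1.    ]]
top [ 253  191   80   41 1831] 0.09091788202508533 ((504.9601135253906, 64.60118865966797), (293.9096374511719, 137.60848999023438), 80.20453643798828)
  walltop 87 [[442.29998779296875, 105.80000305175781], [573.4000244140625, 83.5999984741211], [592.9000244140625, 198.1999969482422], [461.79998779296875, 220.5]]
scene [279 181  32  20 268] 0.08935862016456331 ((462.3600769042969, -96.28129577636719), (62.93756866455078, 103.3760986328125), 63.61065673828125)
scene [ 331  195   64   56 1339] 0.09375701638834866 ((515.8247680664062, 110.02075958251953), (205.66905212402344, 142.56240844726562), 81.49861907958984)
  walltop 300 [[443.79998779296875, 102.5], [582.2000122070312, 80.19999694824219], [601.5, 200.0], [463.0, 222.3000030517578]]
scene [271 201  27  14 167] 0.08924436204683428 ((524.717529296875, -109.18853759765625), (79.88388061523438, 46.26148223876953), 84.15995788574219)
scene [299 205   9  16  74] 0.08953769020279728 ((538.6192626953125, -46.7049560546875), (60.467384338378906, 22.317279815673828), 30.427204132080078)
scene [317 215  15  15  66] 0.0894166355135797 ((547.2210083007812, 37.67897033691406), (29.57418441772461, 56.43660354614258), 66.02963256835938)
wrist [  276    96   364   278 73383] 0.09040870835707476 ((484.62469482421875, -52.264678955078125), (186.15135192871094, 140.0543975830078), 80.33358001708984)
wrist [295 335  52  24 827] 0.09027293597124542 ((523.3616333007812, -133.90261840820312), (26.290836334228516, 14.863302230834961), 80.32250213623047)
wrist [446 337  27  31 359] 0.09031770182868348 ((539.2730712890625, -64.19886779785156), (22.577850341796875, 6.5151848793029785), 42.046958923339844)
```

View pics/m8.png

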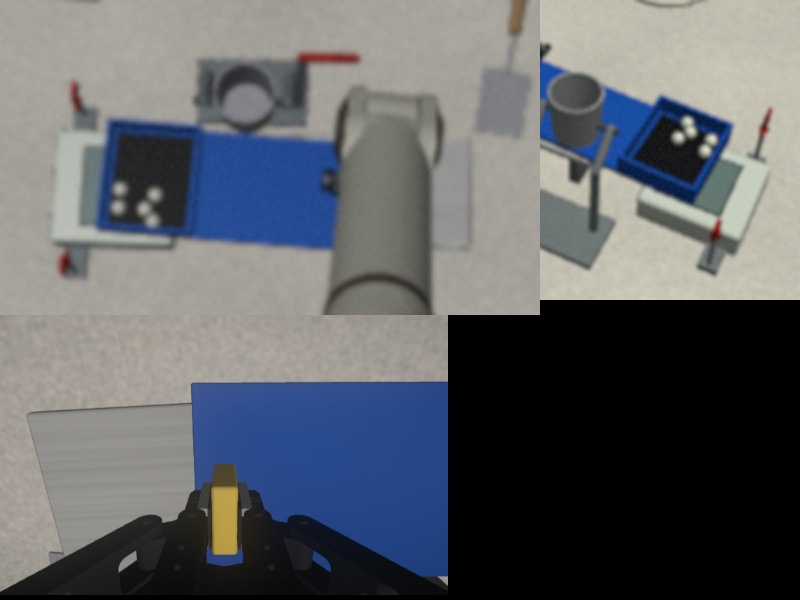

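The edge is now short of the pointers, flat, with the balls at top (120–155, 188–220). I'll check the mark against the pointer tips in the earlier wrist view, then advance most of the rest.

```bash
python3 - <<'E'
from h import *
np.set_printoptions(precision=4,suppress=True)
for n in("w2","scene2","top2"):
    f=np.load(n+".npz");p,d,W=f["p"],f["d"],f["W"]
    h=cv2.cvtColor(p,cv2.COLOR_RGB2HSV)
    m=((h[...,0]<10)|(h[...,0]>172))&(h[...,1]>110)&(d>0)&(W[...,1]>.2)&(W[...,1]<.32)&(W[...,0]>.38)&(W[...,0]<.7)
    for side in (0,1):
        w=W[m&((W[...,0]>.535)==side)]; w=w[(w[:,2]>.075)&(w[:,2]<.125)]
        o=w[w[:,0].argsort()]; o=o if side else o[::-1]
        print(n,side,len(w),"inner",o[:5].mean(0) if len(o) else"","med",np.median(w,0) if len(w) else "", "outer",o[-5:].mean(0) if len(o) else"")
E
```

```text
w2 0 167 inner [0.4401 0.2648 0.0869] med [0.4266 0.2662 0.1155] outer [0.4116 0.2689 0.1162]
w2 1 160 inner [0.6222 0.2395 0.0875] med [0.6367 0.2372 0.1144] outer [0.6511 0.2365 0.1159]
scene2 0 17 inner [0.4359 0.2647 0.0916] med [0.4304 0.2662 0.0927] outer [0.4229 0.2674 0.1098]
scene2 1 26 inner [0.6349 0.2444 0.0945] med [0.6449 0.2416 0.1094] outer [0.653  0.2397 0.1087]
top2 0 11 inner [0.4277 0.2656 0.0994] med [0.4237 0.2665 0.1039] outer [0.4178 0.2671 0.1119]
top2 1 5 inner [0.6345 0.2424 0.0977] med [0.6326 0.2426 0.0954] outer [0.6345 0.2424 0.0977]
```

Call:
send_rows:
  increments:
    - {"tx": 0.0003,"ty": 0.004,"tz": 0,"rx": 0,"ry": 0,"rz": 0,"grip": 0}
    - {"tx": 0.0003,"ty": 0.005,"tz": 0,"rx": 0,"ry": 0,"rz": 0,"grip": 0}
    - {"tx": 0.0003,"ty": 0.006,"tz": 0,"rx": 0,"ry": 0,"rz": 0,"grip": 0}
    - {"tx": 0.0003,"ty": 0.006,"tz": 0,"rx": 0,"ry": 0,"rz": 0,"grip": 0}
    - {"tx": 0.0003,"ty": 0.006,"tz": 0,"rx": 0,"ry": 0,"rz": 0,"grip": 0}
    - {"tx": 0.0003,"ty": 0.005,"tz": 0,"rx": 0,"ry": 0,"rz": 0,"grip": 0}
    - {"tx": 0.0002,"ty": 0.004,"tz": 0,"rx": 0,"ry": 0,"rz": 0,"grip": 0}
    - {"tx": 0,"ty": 0,"tz": 0,"rx": 0,"ry": 0,"rz": 0,"grip": 0}
    - {"tx": 0,"ty": 0,"tz": 0,"rx": 0,"ry": 0,"rz": 0,"grip": 0}
    - {"tx": 0,"ty": 0,"tz": 0,"rx": 0,"ry": 0,"rz": 0,"grip": 0}

```text
time: 14.92
position: [0.4758, -0.0908, 0.1166]
tcp_rot: [0.087, 0.996, -0.001, 0.002]
wrist_force: [0.9, -5.4, 5.2]
grip_width: 0.155
grip_force: 59.2
```

```bash
python3 - <<'E'
from h import *
from scipy.spatial.transform import Rotation as R
np.set_printoptions(precision=4,suppress=True)
s=get_state();M=R.from_quat(s["tcp_rot"]).as_matrix();print(s["position"],s["wrist_force"],s["ft_torque"],s["grip_force"],M[:,2])
print("pred edge",s["position"]+.34*np.array([.1685,.9857,0]))
for n in("top","scene"):
    p,d,W=cloud(n); save(p,n+"3.png")
    m=(hsvmask(p,*COL["blue"])>0)&(abs(W[...,2]-.12)<.007)&(W[...,0]<.63)&(W[...,0]>.35)&(W[...,1]>.1)&(W[...,1]<.3)
    t=W[m]; print(n,len(t),np.percentile(t[:,2],[10,90]),cv2.minAreaRect(np.float32(t[:,:2]*1000)),cv2.boxPoints(cv2.minAreaRect(np.float32(t[:,:2]*1000))).round(1).tolist())
    b=(d>0)&(W[...,2]>.09)&(W[...,2]<.13)&(p.min(2)>130)&(W[...,0]>.44)&(W[...,0]<.62)&(W[...,1]>.1)&(W[...,1]<.27)
    N,l,st,ce=cv2.connectedComponentsWithStats(b.astype(np.uint8),connectivity=4); print([np.median(W[l==i],0).round(3).tolist() for i in range(1,N) if st[i][4]>3])
a=cv2.resize(cv2.imread("pics/top3.png")[160:250,225:325],(400,360),interpolation=cv2.INTER_CUBIC)
b=cv2.resize(cv2.imread("pics/scene3.png")[180:290,320:430],(400,400),interpolation=cv2.INTER_CUBIC)
out=np.zeros((400,800,3),np.uint8); out[:360,:400]=a; out[:,400:]=b; cv2.imwrite("pics/m9.png",out)
E
```

```text
[ 0.4758 -0.0908  0.1166] [ 0.8555 -5.3859  5.1861] [-0.9799  0.173  -0.0566] 59.226034283638 [ 0.0032 -0.0021 -1.    ]
pred edge [0.5331 0.2443 0.1166]
top 92 [0.1148 0.1255] ((523.5944213867188, 185.64833068847656), (115.57310485839844, 136.21131896972656), 79.90406799316406) [[446.3999938964844, 140.6999969482422], [580.5, 116.80000305175781], [600.7999877929688, 230.60000610351562], [466.70001220703125, 254.5]]
[[0.513, 0.234, 0.108], [0.504, 0.189, 0.108], [0.492, 0.239, 0.11], [0.485, 0.205, 0.111], [0.471, 0.196, 0.105]]
scene 313 [0.1147 0.1208] ((527.2880249023438, 184.93218994140625), (120.40763092041016, 139.77499389648438), 80.36439514160156) [[448.29998779296875, 137.3000030517578], [586.0999755859375, 113.9000015258789], [606.2999877929688, 232.60000610351562], [468.5, 256.0]]
[[0.481, 0.2, 0.105], [0.507, 0.191, 0.105], [0.494, 0.237, 0.104], [0.517, 0.234, 0.105]]
```

View pics/m9.png

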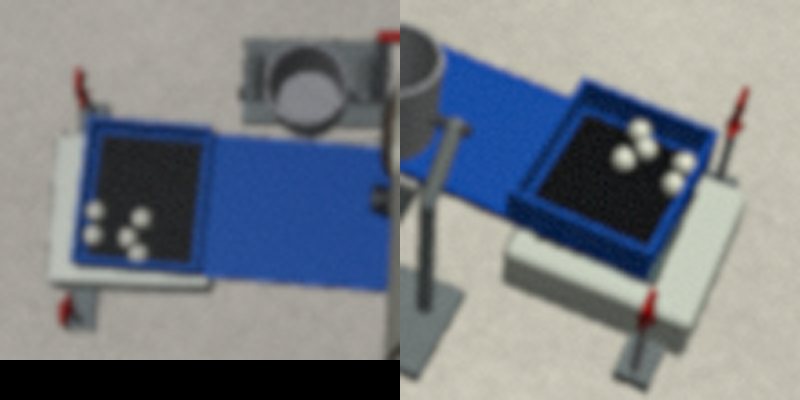

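The edge (about y 0.244) is about 8 mm short of the pointers' line, the tray is level, and the plate is clear of the reader. Final nudge.

Call:
send_rows:
  increments:
    - {"tx": 0.0001,"ty": 0.002,"tz": 0,"rx": 0,"ry": 0,"rz": 0,"grip": 0}
    - {"tx": 0.0001,"ty": 0.002,"tz": 0,"rx": 0,"ry": 0,"rz": 0,"grip": 0}
    - {"tx": 0.0001,"ty": 0.002,"tz": 0,"rx": 0,"ry": 0,"rz": 0,"grip": 0}
    - {"tx": 0,"ty": 0.002,"tz": 0,"rx": 0,"ry": 0,"rz": 0,"grip": 0}
    - {"tx": 0,"ty": 0,"tz": 0,"rx": 0,"ry": 0,"rz": 0,"grip": 0}
    - {"tx": 0,"ty": 0,"tz": 0,"rx": 0,"ry": 0,"rz": 0,"grip": 0}
    - {"tx": 0,"ty": 0,"tz": 0,"rx": 0,"ry": 0,"rz": 0,"grip": 0}
    - {"tx": 0,"ty": 0,"tz": 0,"rx": 0,"ry": 0,"rz": 0,"grip": 0}
    - {"tx": 0,"ty": 0,"tz": 0,"rx": 0,"ry": 0,"rz": 0,"grip": 0}
    - {"tx": 0,"ty": 0,"tz": 0,"rx": 0,"ry": 0,"rz": 0,"grip": 0}

```text
time: 15.85
position: [0.4768, -0.0839, 0.1167]
tcp_rot: [0.088, 0.996, -0.001, 0.002]
wrist_force: [-1.3, -7.7, 6.6]
grip_width: 0.154
grip_force: 59.4
```

```bash
python3 - <<'E'
from h import *
np.set_printoptions(precision=4,suppress=True)
s=get_state();print(s["position"],s["wrist_force"],s["grip_force"],np.abs(s["joint_velocities"]).max())
E=[s["position"][:2]+.34*np.array([.1685,.9857])]
for n in("top","scene"):
    p,d,W=cloud(n)
    m=(hsvmask(p,*COL["blue"])>0)&(abs(W[...,2]-.12)<.007)&(W[...,0]<.63)&(W[...,0]>.35)&(W[...,1]>.1)&(W[...,1]<.3)
    r=cv2.minAreaRect(np.float32(W[m][:,:2]*1000)); b=cv2.boxPoints(r); b=b[b[:,1].argsort()][2:].mean(0)
    f=b[None]; q=cv2.boxPoints(r); o=max(((q[i]+q[(i+1)%4])/2 for i in range(4)),key=lambda k:k[1]); E.append(o/1000); print(n,r)
    R=[np.median(W[m2&(d>0)],0) for s2,c,m2 in comps(p,"red",5)]; print([x for x in R if x[1]>-.2])
for e in E:
    D=e-np.array([.532,.2527]); print(e,"along",D@[.136,.991],"lat",D@[-.991,.136])
E
```

```text
[ 0.4768 -0.0839  0.1167] [-1.2955 -7.7374  6.5521] 59.35687780380249 0.0019540828728429223
top ((523.7757568359375, 189.8553466796875), (112.37366485595703, 135.96925354003906), 78.7398452758789)
[array([ 0.623 , -0.0769,  0.2321])]
scene ((528.4048461914062, 191.79771423339844), (120.66236877441406, 140.19187927246094), 80.3448257446289)
[array([-0.5522,  0.7087,  0.411 ]), array([ 0.6261, -0.0795,  0.2289]), array([0.431 , 0.2667, 0.0885]), array([0.6466, 0.2411, 0.1144])]
[0.534  0.2512] along -0.0011721548345716508 lat -0.0022236514792161387
[0.5347 0.245 ] along -0.0072961172093868095 lat -0.0037748349859237362
[0.5385 0.2513] along -0.0005256641139507135 lat -0.006658617491912811
```

```bash
python3 -c "
from cell import *
print(hand_in())"
```

```text
the job is handed in; nothing more can be done
None
```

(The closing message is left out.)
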